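# Pack the capped sample containers into the carrier

## Robot

A 7-joint arm with a two-finger parallel gripper is mounted at the origin on the work surface. World frame = base frame: x ahead of the robot, y to its left, z up, the work surface at z = 0. Lengths are in m, angles in rad, forces in N, time in s.
With the tool pointing down it reaches from about 0.425 to 0.875 m from the base axis. Payload 9.9 kg.
Tool frame: the origin (TCP) lies on the centre line of the jaws, within the pads' length; the fingertips stand 22 mm ahead of it and the grasp point (between the pads) lies 3 mm ahead of it (robot.tip_reach is the distance from the TCP to the fingertips, in m); z points along the fingers, y is the line along which they close (so a half turn about z gives the same grasp; the last joint's range is limited). The gripper opens to 85 mm and grips with 20 to 120 N. Pads are 22 mm wide; open, the fingers measure 114 mm over their backs; the gripper's body (76 mm by 85 mm) begins 54 mm behind the grasp point. The pads swing forward as they close: fully open they stand 13 mm farther back than shut.
Start: joints at [-1.353, 0.576, 0.025, 1.437, -0.015, 1.129, -0.057], TCP at [0.201, 0.644, 0.253] pointing down, gripper open.
Joint ranges: [-2.76, 2.76], [-0.34, 2.15], [-1.52, 1.57], [0.19, 2.46], [-1.09, 4.23], [0.17, 1.99], [-2.82, 2.82]. Speed limits (rad/s): [2.22, 2.22, 3.01, 3.01, 3.14, 3.14, 3.14].

## Interface

Orientations are given as a unit quaternion [x, y, z, w].
In Python, from workcell import monitor, eyes, order, robot gives the robot as it stands.
- The arm moves only by the shell command python3 -m crank 'ROWS' [FORCE]. ROWS is JSON, a list that holds one entry, the list of rows, each a list of 7 numbers: the turn, a rotation vector about the tool's x, y, z in degrees, then the shift along the tool's x, y, z in cm, then the finger opening in cm, from 0 to 8.54. In form: [[[wx, wy, wz, dx, dy, dz, hand], ...]]. A call has 1 to 8 rows; each row shifts and turns the commanded pose from where the row before left it, along the tool's axes as they then stand; what a row does not reach is not made up. A row lasts 1/10 s, in which the tool goes at most 50 mm and 8.59 degrees, less where a joint would pass 70% of its speed; a pose out of reach is approached as far as the arm can. A call with a gripper value outside its range is refused whole. The fingers move at their own pace and stop on an object; FORCE is the grip in N (left out, the last holds). Time passes only in rows, so rows that do not move let the fingers close. It gives the time, the measured TCP pose, the force and the opening at its end, in the units of the state.
- monitor.get_obs(): the state, without advancing time (a new reading comes with each control period).
- eyes.get_image(name): name is "side" or "top" or "wrist"; returns the picture (480x640x3 uint8, blue, green, red); there is no depth.
- eyes.get_calibration(name): a dict with "fx", "fy", "cx", "cy" (pixels), "pose" (4x4, takes a point from camera to world coordinates); the wrist camera has in their place "T_tool_cam" (4x4, takes a point from camera to tool coordinates, whose origin is the TCP and whose axes are the flange's). Camera axes: x right, y down, z forward; pixel columns grow to the right and rows downward; lengths in m; the calibration is good to about 2 mm. A picture is of the moment at which its call begins: read the wrist's pose just before it. get_calibration takes no time and is no camera call.
- order.job_done(): hands the job in, once; it reports no verdict.
The state is a dict: "time": time; "qpos": joint angles; "dq": joint speeds; "effort": joint torques, N m; "tcp_pos": TCP position; "tcp_rot": TCP orientation; "contact_force": force on the tool from outside, world axes, zero at the start; "torque": the same for the moment, N m; "finger_gap": finger opening in m.
Only numpy, scipy, OpenCV 4.12 (cv2) and the standard library are available. Lean on these libraries where they do the work, as an engineer would, in place of code of your own. Each camera call takes 0.05 s, during which the arm holds its last target. There are 200 camera calls.

## Task

Pack the sample carrier for transport: stand the four capped containers (wide jar, small pot, square bottle, flat bottle) upright in the carrier, each down on the floor of the cut-out made for its own shape and size. The open jar and the open pot have no cap and may not travel: leave them standing where they are.

Things in the scene. Friction and masses are not known exactly. Their poses are not given: they have to be found in the camera images.
- jar_mid (a point): Wide round amber jar with its black screw cap on: body 58 mm in diameter and 56 mm tall, cap 56 mm in diameter, 72 mm tall in all, about 0.1 kg, standing on the bench. The point is at its centre, half-way up; z is up.
- pot_mid (a point): Small round amber pot with its black screw cap on: body 38 mm in diameter and 56 mm tall, cap 33 mm, 74 mm tall in all, about 0.05 kg, standing on the bench. The point is at its centre, half-way up; z is up.
- square_mid (a point): Square amber bottle with a black screw cap: body 48 x 48 mm and 68 mm tall, then a neck and a 30 mm cap, 96 mm tall in all, about 0.11 kg, standing on the bench at any yaw. x and y are square to its sides. The point is at its centre, half-way up; z is up.
- flat_mid (a point): Flat rectangular amber bottle with a black screw cap: body 56 mm (its x) by 30 mm (its y) and 66 mm tall, then a neck and a 24 mm cap, 90 mm tall in all, about 0.07 kg, standing on the bench at any yaw. The point is at its centre, half-way up; z is up.
- open_jar_mid (a point): Look-alike that stays: the same wide round amber jar without cap, open and empty, body 58 mm in diameter, 51 mm open neck, 68 mm tall, standing on the bench. The point is at its centre, half-way up; z is up.
- open_pot_mid (a point): Look-alike that stays: the same small round amber pot without cap, open and empty, body 38 mm in diameter, 31 mm open neck, 70 mm tall, standing on the bench. The point is at its centre, half-way up; z is up.
- well_jar (a point): One of four black blocks with a white floor in the cut-out, 95 mm square, lying two by two at 96 mm pitch in the white carrier tray (200 mm square, rim 30 mm above the bench); they swap places. This one has the large round cut-out, 74 mm in diameter. Point: centre of the cut-out's floor, 10 mm above the bench; the cut-out is 20 mm deep, the block's top 30 mm above the bench. x, y along its sides, z up.
- well_pot (a point): One of four black blocks with a white floor in the cut-out, 95 mm square, lying two by two at 96 mm pitch in the white carrier tray (200 mm square, rim 30 mm above the bench); they swap places. This one has the small round cut-out, 54 mm in diameter. Point: centre of the cut-out's floor, 10 mm above the bench; the cut-out is 20 mm deep, the block's top 30 mm above the bench. x, y along its sides, z up.
- well_square (a point): One of four black blocks with a white floor in the cut-out, 95 mm square, lying two by two at 96 mm pitch in the white carrier tray (200 mm square, rim 30 mm above the bench); they swap places. This one has the square cut-out, 64 x 64 mm, its sides parallel to the block's. Point: centre of the cut-out's floor, 10 mm above the bench; the cut-out is 20 mm deep, the block's top 30 mm above the bench. x, y along its sides, z up.
- well_flat (a point): One of four black blocks with a white floor in the cut-out, 95 mm square, lying two by two at 96 mm pitch in the white carrier tray (200 mm square, rim 30 mm above the bench); they swap places. This one has the oblong cut-out, 72 mm (its x) by 46 mm (its y). Point: centre of the cut-out's floor, 10 mm above the bench; the cut-out is 20 mm deep, the block's top 30 mm above the bench. x, y along its sides, z up.

How it is judged:
At the end, for the whole second after the job is handed in: Each capped container stands at rest in its own cut-out, upright within 0.15 rad, its centre within 14 mm of the cut-out's and its foot within 6 mm of the floor. The open jar and open pot stand upright (0.15 rad), at rest, within 25 mm of where they stood (horizontal distance between jar_mid and well_jar below 0.014 m and z of jar_mid in the frame of well_jar below 0.042 m and angle between each of jar_mid, pot_mid, square_mid, flat_mid, open_jar_mid, open_pot_mid's own z axis and vertical below 0.15 rad and linear speed of each of jar, pot, square, flat, open_jar, open_pot below 0.02 m/s and horizontal distance between pot_mid and well_pot below 0.014 m and z of pot_mid in the frame of well_pot below 0.043 m and horizontal distance between square_mid and well_square below 0.014 m and z of square_mid in the frame of well_square below 0.054 m and horizontal distance between flat_mid and well_flat below 0.014 m and z of flat_mid in the frame of well_flat below 0.051 m and distance of each of open_jar_mid, open_pot_mid from where it was at the start of the episode below 0.025 m); the robot touches nothing.
It fails at once if the open jar is carried off or pushed away (more than 50 mm) (distance of open_jar_mid from where it was at the start of the episode above 0.05 m).
It fails at once if the open pot is carried off or pushed away (more than 50 mm) (distance of open_pot_mid from where it was at the start of the episode above 0.05 m).
It also fails if it takes over 99 s, if anything falls off the work surface, if the arm or the gripper's body presses on something with over 40 N, if the wrist force passes 120 N, or if a joint passes its speed limit or range.

## Working session

There is one attempt and no reset: what is moved stays moved. The work goes in short steps, Python scripts to look and compute and a shell command to move; the robot and the scene stay as the last step left them, time stands still between calls to the robot, and variables do not carry over. Pictures are saved under pics/ and viewed, on a budget of 14 in all, crops included, one or two more only if the job needs it, and the job is handed in when it is done.

```bash
ls; mkdir -p pics
python3 - <<'E'
from workcell import monitor, eyes, order, robot
import cv2,numpy as np
np.set_printoptions(precision=4,suppress=True)
print(monitor.get_obs())
for n in("top","side"):
    cv2.imwrite(f"pics/{n}0.png",eyes.get_image(n)); print(n,eyes.get_calibration(n))
print(eyes.get_calibration("wrist"))
E
```

```text
pics
{'time': 0.0, 'qpos': array([-1.3528,  0.5765,  0.0248,  1.4379, -0.015 ,  1.129 , -0.0565]), 'dq': array([-0.0013, -0.0013, -0.0013, -0.0011,  0.0004, -0.0009, -0.0004]), 'effort': array([ -0.0002, -76.578 ,   2.2505, -28.5971,   0.0153,   0.0133,
        -0.    ]), 'tcp_pos': array([0.2005, 0.6441, 0.2525]), 'tcp_rot': array([ 0.1503,  0.9886, -0.0008, -0.0001]), 'contact_force': array([-0.7271,  0.5008,  0.2243]), 'torque': array([ 0.0027, -0.0392,  0.0064]), 'finger_gap': 0.0855696892789022}
top {'fx': 456.5832268790873, 'fy': 456.5832268790873, 'cx': 321.81939060748, 'cy': 240.67875678790088, 'pose': array([[ 0.0141, -0.978 ,  0.2082,  0.3259],
       [-0.9999, -0.0144,  0.0001, -0.005 ],
       [ 0.0029, -0.2081, -0.9781,  1.0515],
       [ 0.    ,  0.    ,  0.    ,  1.    ]])}
side {'fx': 445.30708000905906, 'fy': 445.30708000905906, 'cx': 319.5941490409142, 'cy': 240.6600474567879, 'pose': array([[-0.9454, -0.2387,  0.2221,  0.3073],
       [-0.3259,  0.7129, -0.621 ,  0.6162],
       [-0.0101, -0.6594, -0.7517,  0.815 ],
       [ 0.    ,  0.    ,  0.    ,  1.    ]])}
{'fx': 352.74671050064495, 'fy': 352.74671050064495, 'cx': 319.9225076465275, 'cy': 240.18137612769024, 'T_tool_cam': array([[ 0.0007, -0.9538, -0.3006,  0.0778],
       [ 1.    ,  0.0008, -0.    ,  0.0009],
       [ 0.0003, -0.3006,  0.9538, -0.12  ],
       [ 0.    ,  0.    ,  0.    ,  1.    ]])}
```

View pics/top0.png

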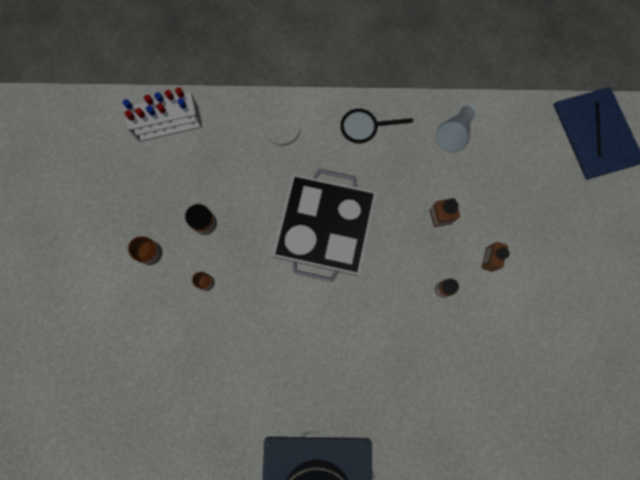

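View pics/side0.png

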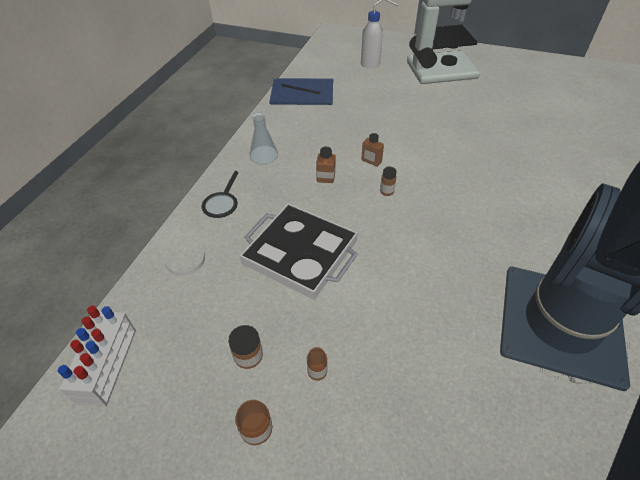

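The top view shows the carrier at about (325,225). Its wells are oblong (311,201), small round (349,210), large round (300,240) and square (341,249). The capped jar is at (200,217), the square bottle at (444,211), the flat bottle at (496,256) and the capped pot at (447,287). The open jar is at (145,250) and the open pot at (203,281).

```bash
cat > h.py <<'E'
import cv2,numpy as np
from workcell import monitor, eyes
from scipy.spatial.transform import Rotation as R
np.set_printoptions(precision=4,suppress=True)
def cam(n,o=None):
    c=eyes.get_calibration(n); K=np.array([[c['fx'],0,c['cx']],[0,c['fy'],c['cy']],[0,0,1]])
    if n!='wrist': return K,np.array(c['pose'])
    T=np.eye(4); T[:3,:3]=R.from_quat(o['tcp_rot']).as_matrix(); T[:3,3]=o['tcp_pos']
    return K,T@c['T_tool_cam']
def unproj(uv,z,K,T):
    uv=np.atleast_2d(uv).astype(float); d=np.c_[uv,np.ones(len(uv))]@np.linalg.inv(K).T@T[:3,:3].T
    return T[:3,3]+d*((z-T[2,3])/d[:,2])[:,None]
def proj(P,K,T):
    p=(np.atleast_2d(P)-T[:3,3])@T[:3,:3]@K.T; return p[:,:2]/p[:,2:]
E
python3 - <<'E'
from h import *
K,T=cam('top'); im=cv2.imread('pics/top0.png'); g=cv2.cvtColor(im,cv2.COLOR_BGR2GRAY)
for n,uv,z in [('jar',(200,217),.072),('square',(450,206),.096),('flat',(502,252),.09),('pot',(450,286),.074),('ojar',(145,249),.068),('opot',(203,280),.07),
  ('wf',(311,201),.01),('wp',(349,210),.01),('wj',(300,240),.01),('ws',(341,249),.01)]:
    p=unproj(uv,z,K,T)[0]; print(n,p,np.hypot(p[0],p[1]))
m=np.zeros_like(g); m[165:285,265:385]=(g[165:285,265:385]<45)*255
c=max(cv2.findContours(m,0,2)[0],key=cv2.contourArea)
P=unproj(c[:,0],.03,K,T)[:,:2].astype(np.float32); r=cv2.minAreaRect(P*1000); print(r, cv2.boxPoints(r))
sq=im[170:300,110:240]; s2=im[175:305,410:540]
cv2.imwrite('pics/c1.png',cv2.resize(np.hstack([sq,s2]),None,fx=3,fy=3,interpolation=2))
E
```

```text
jar [0.584  0.2658 0.072 ] 0.6416397919589579
square [ 0.6105 -0.2828  0.096 ] 0.6728066064867265
flat [ 0.5114 -0.3916  0.09  ] 0.6440646442435106
pot [ 0.4385 -0.2813  0.074 ] 0.5209982039518094
ojar [0.5109 0.3822 0.068 ] 0.6380295292133342
opot [0.4443 0.2501 0.07  ] 0.5098537631639563
wf [0.6435 0.0221 0.01  ] 0.643905728759199
wp [ 0.6227 -0.0682  0.01  ] 0.6264095395597539
wj [0.5484 0.046  0.01  ] 0.550323548298187
ws [ 0.5284 -0.0498  0.01  ] 0.5307520108401802
((585.1802978515625, -11.072341918945312), (186.7298583984375, 187.17112731933594), 78.17153930664062) [[ 474.4438  -83.2713]
 [ 657.6404 -121.6381]
 [ 695.9167   61.1267]
 [ 512.7202   99.4934]]
```

```bash
python3 -m crank '[[[0,0,-8.5,0,0,0,8.5],[0,0,-8.5,0,0,0,8.5]]]'
```

```text
time: 0.3
tcp_pos: [0.2004, 0.6443, 0.2528]
tcp_rot: [-0.0, 1.0, -0.001, -0.0]
contact_force: [-1.1, -0.1, -0.2]
finger_gap: 0.0848
```

```bash
python3 -m crank '[[[0,0,0,-3.4,-3.4,0,8.5],[0,0,0,-3.4,-3.4,0,8.5],[0,0,0,-3.4,-3.4,0,8.5],[0,0,0,-3.4,-3.4,0,8.5],[0,0,0,-3.4,-3.4,0,8.5],[0,0,0,-3.4,-3.4,0,8.5],[0,0,0,-3.4,-3.4,0,8.5],[0,0,0,-3.4,-3.4,0,8.5]]]' >/dev/null; python3 -m crank '[[[0,0,0,-3.4,-3.4,0,8.5],[0,0,0,-3.4,-3.4,0,8.5],[0,0,0,-3.4,-3.0,0,8.5],[0,0,0,0,0,0,8.5],[0,0,0,0,0,0,8.5]]]'
python3 - <<'E'
from h import *
o=monitor.get_obs(); im=eyes.get_image('wrist'); cv2.imwrite('pics/w1.png',im); np.save('w1.npy',np.r_[o['tcp_pos'],o['tcp_rot']])
K,T=cam('wrist',o); print(o['tcp_pos'],proj([[.584,.2658,.072],[.5109,.3822,.068],[.4443,.2501,.07],[.548,.0458,.01]],K,T))
E
```

```text
time: 1.6
tcp_pos: [0.5733, 0.2712, 0.2527]
tcp_rot: [0.004, 1.0, -0.0, -0.0]
contact_force: [-0.7, 1.2, 0.1]
finger_gap: 0.0853
[0.5733 0.2712 0.2527] [[312.7989 233.4019]
 [450.9654 147.1891]
 [290.1997  59.8156]
 [ 99.3722 184.2219]]
```

View pics/w1.png

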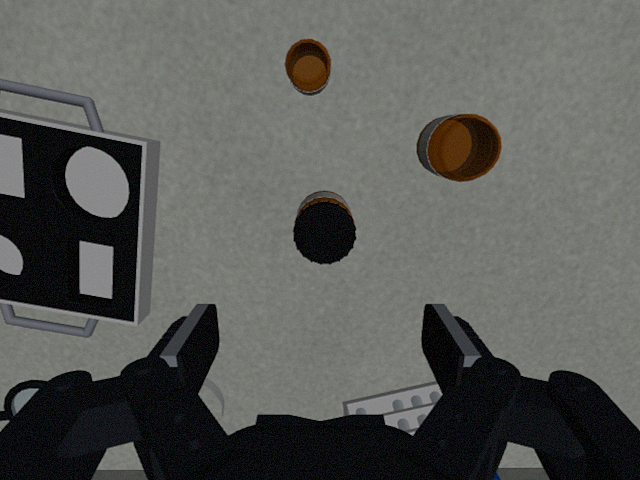

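View pics/c1.png

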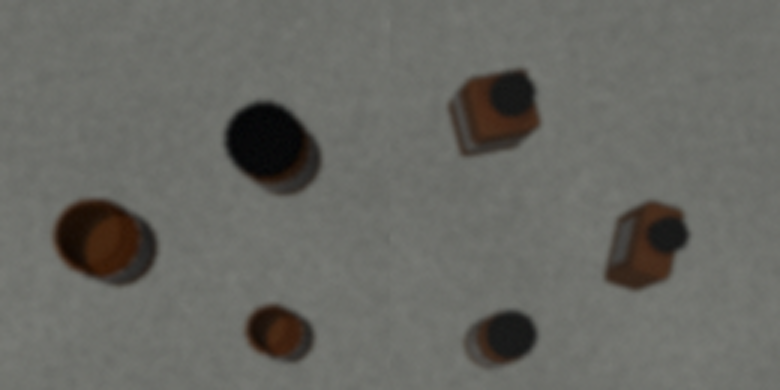

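The wrist view shows the jar cap at (324,232), the open jar rim at (465,148) and the open pot rim at (308,62). That is about 10 px away from the top-camera prediction, so I'll use the side camera to decide which is right.

Run:
```python
from h import *
v=np.load('w1.npy'); o=dict(tcp_pos=v[:3],tcp_rot=v[3:])
ks={'top':cam('top'),'side':cam('side'),'wrist':cam('wrist',o)}
ims={'top':cv2.imread('pics/top0.png'),'side':cv2.imread('pics/side0.png'),'wrist':cv2.imread('pics/w1.png')}
def blob(n,box,lo=28):
    x0,y0,x1,y1=box; g=ims[n][y0:y1,x0:x1].max(2); m=(g<lo).astype(np.uint8)
    c=max(cv2.findContours(m,0,2)[0],key=cv2.contourArea); (a,b),ax,_=cv2.fitEllipse(cv2.convexHull(c)); return (a+x0,b+y0),ax
for n,b in [('top',(180,195,222,240)),('side',(225,318,265,370)),('wrist',(280,190,370,275))]:
    for lo in (35,45):
        c,ax=blob(n,b,lo); print('jar',n,lo,c,ax,unproj(c,.070 if n!='side' else .066,*ks[n]))
for n,d in {'ojar':dict(top=(142.5,249),side=(253,416),wrist=(465,147)),'opot':dict(top=(202,279.5),side=(317,354),wrist=(308.5,62))}.items():
    for k,uv in d.items(): print(n,k,unproj(uv,.07,*ks[k]))
# tray outline from wrist/side: black region right edge corners at z=.03
print(unproj([(142,146),(134,321)],.03,*ks['wrist'])); print(unproj([(288,206),(357,236),(315,292),(243,260)],.03,*ks['side']))
```

```text
jar top 35 (198.6165828704834, 216.6857681274414) (23.54738426208496, 26.477863311767578) [[0.5852 0.2694 0.07  ]]
jar top 45 (199.9673614501953, 217.81524085998535) (24.02776527404785, 31.172286987304688) [[0.5827 0.2663 0.07  ]]Traceback (most recent call last):
  File "<stdin>", line 10, in <module>
  File "<stdin>", line 7, in blob
ValueError: max() iterable argument is empty
```

Run:
```python
from h import *
v=np.load('w1.npy'); o=dict(tcp_pos=v[:3],tcp_rot=v[3:])
ks={'top':cam('top'),'side':cam('side'),'wrist':cam('wrist',o)}
for n,d in {'jar':dict(top=(198.6,216.7),side=(244.5,338),wrist=(324.5,232)),'ojar':dict(top=(142.5,249),side=(253,416),wrist=(465,147)),'opot':dict(top=(202,279.5),side=(317,354),wrist=(308.5,62))}.items():
    for k,uv in d.items(): print(n,k,unproj(uv,.071,*ks[k]))
print(unproj([(142,146),(134,321)],.03,*ks['wrist'])); print(unproj([(288,206),(357,236),(315,292),(243,260)],.03,*ks['side']))
```

```text
jar top [[0.5849 0.2692 0.071 ]]
jar side [[0.5813 0.2749 0.071 ]]
jar wrist [[0.5831 0.2762 0.071 ]]
ojar top [[0.5102 0.3865 0.071 ]]
ojar side [[0.5058 0.4014 0.071 ]]
ojar wrist [[0.5107 0.3927 0.071 ]]
opot top [[0.4452 0.2521 0.071 ]]
opot side [[0.4423 0.2621 0.071 ]]
opot wrist [[0.4461 0.2643 0.071 ]]
[[0.5096 0.1054 0.03  ]
 [0.6951 0.0672 0.03  ]]
[[ 0.6526 -0.1169  0.03  ]
 [ 0.4601 -0.0742  0.03  ]
 [ 0.5011  0.1083  0.03  ]
 [ 0.6847  0.0778  0.03  ]]
```

Wrist and side agree and the top view reads about 6 mm low in y, so I'll trust the wrist. The jar is at (0.583, 0.276).

```bash
python3 -m crank '[[[0,0,0,-1.0,0.5,0,8.5],[0,0,0,0,0,4,8.5],[0,0,0,0,0,4,8.5],[0,0,0,0,0,4,8.5],[0,0,0,0,0,4,8.5],[0,0,0,0,0,4,8.5],[0,0,0,0,0,0,8.5],[0,0,0,0,0,0,8.5]]]' 40;  python3 -m crank '[[[0,0,0,0,0,0,4],[0,0,0,0,0,0,4],[0,0,0,0,0,0,4],[0,0,0,0,0,0,4],[0,0,0,0,0,0,4],[0,0,0,0,0,0,4]]]' 40
```

```text
time: 2.45
tcp_pos: [0.5819, 0.2788, 0.0537]
tcp_rot: [0.002, 1.0, -0.0, -0.001]
contact_force: [0.6, 0.5, 0.9]
finger_gap: 0.085
time: 3.05
tcp_pos: [0.5838, 0.2783, 0.0559]
tcp_rot: [0.003, 1.0, 0.001, 0.002]
contact_force: [-1.9, -1.4, 8.4]
finger_gap: 0.0567
```

```bash
python3 -m crank '[[[0,0,0,0,0,0,7.5],[0,0,0,0,0,0,7.5],[0,0,0,0,0,0.5,7.5],[0,0,0,0,0,0.5,7.5],[0,0,0,0,0,0,7.5],[0,0,0,0,0,0,7.5]]]' 40;  python3 -m crank '[[[0,0,0,0,0,0,4],[0,0,0,0,0,0,4],[0,0,0,0,0,0,4],[0,0,0,0,0,0,4],[0,0,0,0,0,0,4],[0,0,0,0,0,0,4]]]' 40;  python3 -m crank '[[[0,0,0,0,0,-2,4],[0,0,0,0,0,-3,4],[0,0,0,0,0,-3,4],[0,0,0,0,0,-2,4],[0,0,0,0,0,0,4],[0,0,0,0,0,0,4]]]'
python3 - <<'E'
from h import *
o=monitor.get_obs(); im=eyes.get_image('wrist'); cv2.imwrite('pics/w2.png',im); np.save('w2.npy',np.r_[o['tcp_pos'],o['tcp_rot']])
E
```

```text
time: 3.65
tcp_pos: [0.5825, 0.2774, 0.0428]
tcp_rot: [0.003, 1.0, -0.0, -0.0]
contact_force: [-0.0, 0.1, 0.4]
finger_gap: 0.075
time: 4.25
tcp_pos: [0.5829, 0.2776, 0.0435]
tcp_rot: [0.003, 1.0, 0.0, 0.0]
contact_force: [0.2, -0.2, 2.7]
finger_gap: 0.0572
time: 4.85
tcp_pos: [0.5825, 0.2775, 0.1428]
tcp_rot: [0.003, 1.0, -0.0, -0.0]
contact_force: [-0.4, -0.5, -1.5]
finger_gap: 0.057
```

View pics/w2.png

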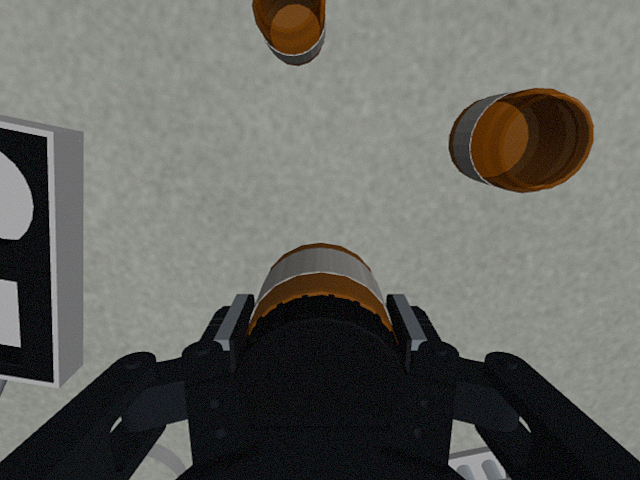

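The jar is held upright. Next I'll look at the carrier from above and beyond it.

```bash
python3 -m crank '[[[0,0,0,-1.1,-4,-2.3,4],[0,0,0,-1.1,-4,-2.3,4],[0,0,0,-1.1,-4,-2.3,4],[0,0,0,-1.1,-4,-2.3,4],[0,0,0,-1.1,-4,-2.3,4],[0,0,0,-1.1,-4,-2.3,4],[0,0,0,-1.1,-4,-2.3,4],[0,0,0,0,0,0,4]]]';  python3 -m crank '[[[0,0,0,0,0,0,4],[0,0,0,0,0,0,4]]]'
python3 - <<'E'
from h import *
o=monitor.get_obs(); im=eyes.get_image('wrist'); cv2.imwrite('pics/w3.png',im); np.save('w3.npy',np.r_[o['tcp_pos'],o['tcp_rot']])
E
```

```text
time: 5.7
tcp_pos: [0.66, -0.0114, 0.3058]
tcp_rot: [0.007, 1.0, -0.002, 0.002]
contact_force: [0.5, 0.0, -1.7]
finger_gap: 0.057
time: 5.9
tcp_pos: [0.6576, -0.0015, 0.3024]
tcp_rot: [0.002, 1.0, 0.0, -0.002]
contact_force: [-0.5, -0.2, -1.7]
finger_gap: 0.0569
```

View pics/w3.png

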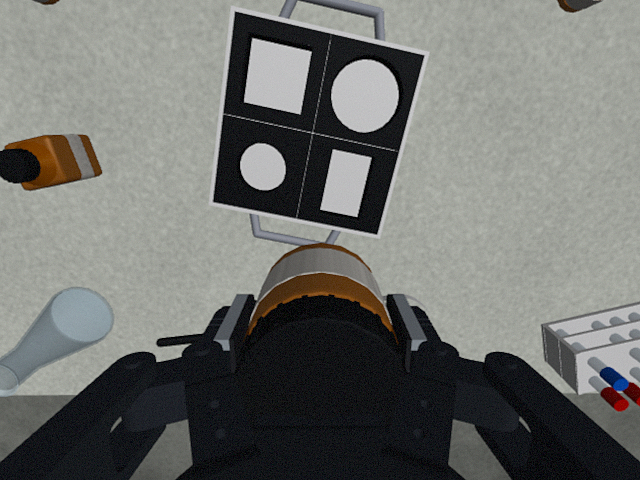

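The whole carrier is visible: rim corners at (233,8), (427,52), (380,236) and (211,203), with the block cross at (313,132). The square well is upper left, the jar well upper right, the pot well lower left and the oblong lower right.

Run:
```python
from h import *
v=np.load('w3.npy'); o=dict(tcp_pos=v[:3],tcp_rot=v[3:]); print(v)
k=cam('wrist',o); im=cv2.imread('pics/w3.png'); g=cv2.cvtColor(im,6)
out=unproj([(233,8),(427,52),(380,236),(211,203),(313,132)],.03,*k)[:,:2]; print(out,out[:4].mean(0)); 
for i in range(4): d=out[(i+1)%4]-out[i]; print(np.hypot(*d),np.degrees(np.arctan2(d[1],d[0])))
# white floors
m=(g>170).astype(np.uint8)
for c in cv2.findContours(m,1,2)[0]:
    if 1000<cv2.contourArea(c)<9000: 
        P=unproj(c[:,0],.01,*k)[:,:2]; r=cv2.minAreaRect((P*1000).astype(np.float32)); print(cv2.contourArea(c),r)
```

```text
[ 0.6576 -0.0015  0.3024  0.0018  1.      0.0004 -0.0015]
[[ 0.4674 -0.0837]
 [ 0.5062  0.1073]
 [ 0.698   0.0695]
 [ 0.6586 -0.1232]
 [ 0.5823 -0.0074]] [ 0.5825 -0.0075]
0.19491893050858697 78.52900006502946
0.1955664529555828 -11.153400737066866
0.19661079609735058 -101.58058705872197
0.19518834506280255 168.35068625050994
1401.0 ((895.836181640625, 396.9955139160156), (71.55219268798828, 83.52175903320312), 14.785379409790039)
2174.5 ((640.1415405273438, 28.964977264404297), (43.84267807006836, 70.22636413574219), 78.33612060546875)
1537.0 ((620.6399536132812, -66.21951293945312), (49.696598052978516, 50.92246627807617), 89.82594299316406)
3638.5 ((545.6566772460938, 48.69007110595703), (71.79782104492188, 70.87189483642578), 0.415334016084671)
3579.5 ((525.915283203125, -46.25772476196289), (61.98914337158203, 62.69991683959961), 78.21912384033203)
```

```bash
python3 -m crank '[[[0,0,0,3.75,1.7,0,4],[0,0,0,3.75,1.7,0,4],[0,0,0,3.75,1.7,0,4],[0,0,0,0,0,4,4],[0,0,0,0,0,4,4],[0,0,0,0,0,4,4],[0,0,0,0,0,4,4],[0,0,0,0,0,4,4]]]';  python3 -m crank '[[[0,0,0,0,0,0,4],[0,0,0,0,0,0,4]]]'
```

```text
time: 6.75
tcp_pos: [0.5453, 0.0503, 0.1024]
tcp_rot: [0.001, 1.0, 0.0, -0.0]
contact_force: [-0.2, 0.8, -1.6]
finger_gap: 0.0572
time: 6.95
tcp_pos: [0.5456, 0.0496, 0.1043]
tcp_rot: [0.002, 1.0, -0.0, -0.001]
contact_force: [-0.3, -0.4, -0.8]
finger_gap: 0.057
```

```bash
python3 -m crank '[[[0,0,0,0,0,2,4],[0,0,0,0,0,1.5,4],[0,0,0,0,0,1.0,4],[0,0,0,0,0,0.4,4],[0,0,0,0,0,0,4],[0,0,0,0,0,0,4]]]';  python3 -m crank '[[[0,0,0,0,0,0,6.5],[0,0,0,0,0,0,7.0],[0,0,0,0,0,0,7.5],[0,0,0,0,0,0,7.5],[0,0,0,0,0,0,7.5]]]'; python3 -m crank '[[[0,0,0,0,0,-2,7.5],[0,0,0,0,0,-4,7.5],[0,0,0,0,0,-4,8.5],[0,0,0,0,0,-4,8.5],[0,0,0,0,0,-4,8.5],[0,0,0,0,0,0,8.5]]]'
```

```text
time: 7.55
tcp_pos: [0.5467, 0.0488, 0.0562]
tcp_rot: [0.003, 1.0, 0.0, 0.001]
contact_force: [0.8, -0.2, -0.8]
finger_gap: 0.0571
time: 8.05
tcp_pos: [0.5461, 0.0487, 0.0554]
tcp_rot: [0.003, 1.0, -0.0, 0.0]
contact_force: [-0.6, 0.2, 0.9]
finger_gap: 0.0748
time: 8.65
tcp_pos: [0.5485, 0.049, 0.2406]
tcp_rot: [0.003, 1.0, 0.001, 0.004]
contact_force: [0.3, 0.5, 0.0]
finger_gap: 0.0851
```

```bash
python3 -m crank '[[[0,0,0,-0.4,-4.4,-0.8,8.5],[0,0,0,-0.4,-4.4,-0.8,8.5],[0,0,0,-0.4,-4.4,-0.8,8.5],[0,0,0,-0.4,-4.4,-0.8,8.5],[0,0,0,-0.4,-4.4,-0.8,8.5],[0,0,0,-0.4,-4.4,-0.8,8.5],[0,0,0,-0.4,-4.4,-0.8,8.5],[0,0,0,-0.4,-4.4,-0.8,8.5]]]';  python3 -m crank '[[[0,0,0,0,0,0,8.5],[0,0,0,0,0,0,8.5],[0,0,0,0,0,0,8.5]]]'
python3 - <<'E'
from h import *
o=monitor.get_obs(); im=eyes.get_image('wrist'); cv2.imwrite('pics/w4.png',im); np.save('w4.npy',np.r_[o['tcp_pos'],o['tcp_rot']])
E
```

```text
time: 9.45
tcp_pos: [0.576, -0.3052, 0.2989]
tcp_rot: [0.003, 1.0, 0.0, -0.0]
contact_force: [1.3, 0.0, 0.2]
finger_gap: 0.0849
time: 9.75
tcp_pos: [0.5764, -0.3019, 0.2985]
tcp_rot: [0.002, 1.0, 0.001, -0.0]
contact_force: [-0.4, 1.3, -0.6]
finger_gap: 0.0851
```

View pics/w4.png

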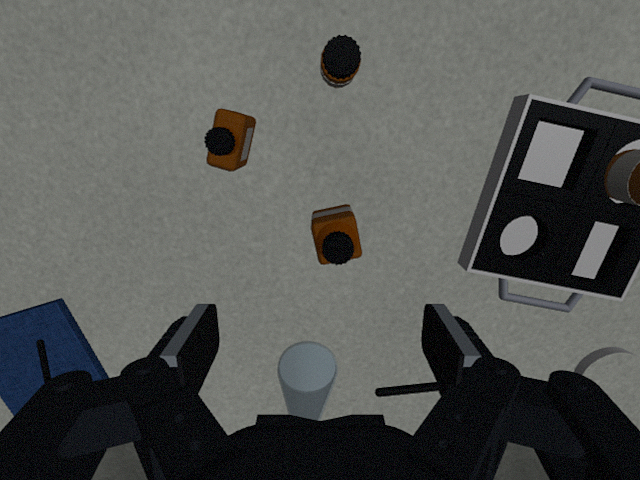

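The view shows the pot cap at (341,56), the flat bottle's cap at (220,141) and the square bottle's cap at (338,247). The jar is standing in its well at the right. I'll enlarge the two bottles to read their yaw.

Run:
```python
from h import *
im=cv2.imread('pics/w4.png')
a=cv2.resize(im[95:185,190:280],None,fx=4.4,fy=4.4,interpolation=2); b=cv2.resize(im[190:280,295:385],None,fx=4.4,fy=4.4,interpolation=2)
cv2.imwrite('pics/c4.png',cv2.convertScaleAbs(np.hstack([a,b]),alpha=1.6))
v=np.load('w4.npy'); k=cam('wrist',dict(tcp_pos=v[:3],tcp_rot=v[3:]))
print(v[:3]); [print(n,unproj(uv,z,*k)) for n,uv,z in (('pot',(341,56),.073),('flat',(220,141),.089),('sq',(338,247),.095))]
```

```text
[ 0.5764 -0.3019  0.2985]
pot [[ 0.4373 -0.2815  0.073 ]]
flat [[ 0.5087 -0.3902  0.089 ]]
sq [[ 0.6076 -0.2832  0.095 ]]
```

View pics/c4.png

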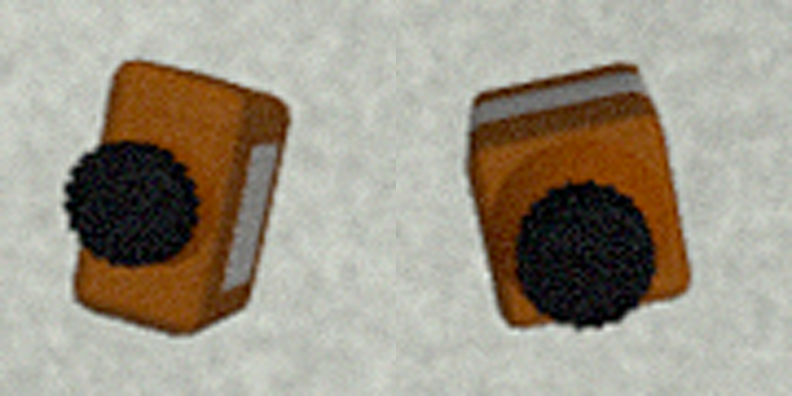

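Run:
```python
from h import *
v=np.load('w4.npy'); k=cam('wrist',dict(tcp_pos=v[:3],tcp_rot=v[3:]))
f=lambda a,o:np.array(a)/4.4+o
def e(n,a,b,o,z):
    P=unproj([f(a,o),f(b,o)],z,*k)[:,:2]; d=P[1]-P[0]; print(n,P.ravel(),np.hypot(*d),np.degrees(np.arctan2(d[1],d[0])))
F=(190,95);S=(295-90,190)
e('fR',(243,100),(195,330),F,.064);e('fL',(113,72),(76,290),F,.064);e('fT',(125,62),(240,95),F,.064);e('fB',(80,302),(185,333),F,.064);e('fbase',(288,115),(248,300),F,.0)
e('sB',(515,325),(688,293),S,.066);e('sR',(655,115),(690,280),S,.066);e('sL',(472,150),(505,320),S,.066);e('sT',(475,150),(650,113),S,.066);e('sbase',(476,98),(632,66),S,0)
```

```text
fR [ 0.4882 -0.3712  0.5372 -0.3852] 0.05090782685289422 -16.03720026539885
fL [ 0.4825 -0.3987  0.5283 -0.4112] 0.04745316927488764 -15.225901161829448
fT [ 0.4805 -0.396   0.4872 -0.3718] 0.02511697634147507 74.40995821778237
fB [ 0.5309 -0.4105  0.5378 -0.3876] 0.024007432938264853 73.22611815047141
fbase [ 0.4899 -0.3726  0.5363 -0.3859] 0.04818188794399221 -15.965848930016834
sB [ 0.6363 -0.2984  0.6282 -0.2566] 0.0425966239065572 101.00669583835422
sR [ 0.584  -0.2657  0.6248 -0.2562] 0.04192493403375863 13.081851518921232
sL [ 0.5923 -0.3085  0.635  -0.3009] 0.04337674446938663 10.105562625684557
sT [ 0.5923 -0.3078  0.5835 -0.2669] 0.04178680710310298 102.11825126829333
sbase [ 0.5949 -0.3087  0.5861 -0.2658] 0.043734466462702286 101.6463490449239
```

Flat bottle: centre (0.509, -0.391), long axis -16°. Square bottle: centre (0.610, -0.283), yaw 11.7°. The tray yaw is -11.6°. I'll take the square bottle first.

```bash
python3 -m crank '[[[0,0,0,-3.4,1.9,0,8.5],[0,0,-6,0,0,0,8.5],[0,0,-6,0,0,4,8.5],[0,0,0,0,0,4,8.5],[0,0,0,0,0,4,8.5],[0,0,0,0,0,4,8.5],[0,0,0,0,0,0,8.5],[0,0,0,0,0,0,8.5]]]'
python3 - <<'E'
from h import *
o=monitor.get_obs(); im=eyes.get_image('wrist'); cv2.imwrite('pics/w5.png',im)
k=cam('wrist',o); print(o['tcp_pos'],R.from_quat(o['tcp_rot']).as_matrix()[:,1],proj([.610,-.2825,.096],*k))
E
```

```text
time: 10.6
tcp_pos: [0.6107, -0.2835, 0.1398]
tcp_rot: [-0.103, 0.995, 0.0, -0.0]
contact_force: [0.7, -0.7, 0.6]
finger_gap: 0.0847
[ 0.6107 -0.2835  0.1398] [-0.2044  0.9789  0.0007] [[319.6969 287.3972]]
```

View pics/w5.png

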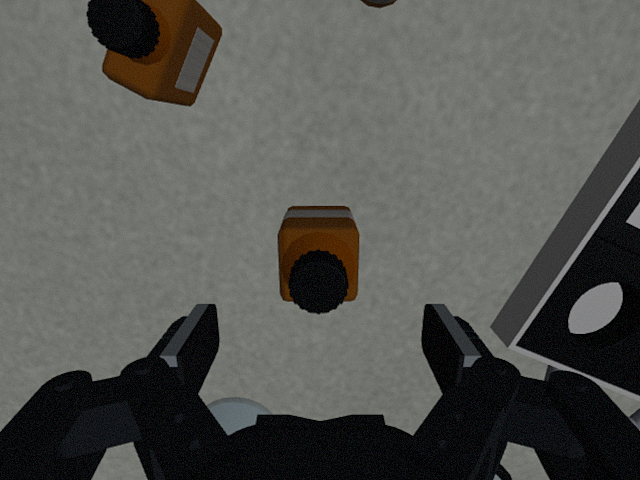

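Aligned with the fingers: the cap is at (319,281), about 4 mm nearer the base than predicted.

```bash
python3 -m crank '[[[0,0,0,0.3,0,3,8.5],[0,0,0,0,0,3,8.5],[0,0,0,0,0,2,8.5],[0,0,0,0,0,1,8.5],[0,0,0,0,0,0,8.5],[0,0,0,0,0,0,8.5]]]' 40;  python3 -m crank '[[[0,0,0,0,0,0,3],[0,0,0,0,0,0,3],[0,0,0,0,0,0,3],[0,0,0,0,0,0,3],[0,0,0,0,0,0,3],[0,0,0,0,0,0,3],[0,0,0,0,0,0,3]]]' 40;  python3 -m crank '[[[0,0,0,0,0,-2,3],[0,0,0,0,0,-4,3],[0,0,0,0,0,-4,3],[0,0,0,0,0,-4,3],[0,0,0,0,0,0,3],[0,0,0,0,0,0,3]]]'
```

```text
time: 11.25
tcp_pos: [0.6086, -0.2857, 0.0513]
tcp_rot: [-0.102, 0.995, -0.001, 0.001]
contact_force: [0.3, -0.1, 1.4]
finger_gap: 0.0848
time: 11.95
tcp_pos: [0.608, -0.2854, 0.0503]
tcp_rot: [-0.102, 0.995, -0.0, 0.001]
contact_force: [-0.8, 0.4, 7.0]
finger_gap: 0.0479
time: 12.55
tcp_pos: [0.6077, -0.2854, 0.1903]
tcp_rot: [-0.102, 0.995, -0.0, 0.001]
contact_force: [-0.4, -0.8, -1.5]
finger_gap: 0.0475
```

```bash
python3 -m crank '[[[0,0,7.8,0,0,0,3],[0,0,7.8,0,0,0,3],[0,0,7.8,0,0,0,3],[0,0,0,2.1,3.65,0,3],[0,0,0,2.1,3.65,0,3],[0,0,0,2.1,3.65,0,3],[0,0,0,2.1,3.65,0,3],[0,0,0,2.1,3.65,0,3]]]';  python3 -m crank '[[[0,0,0,2.1,3.65,0,3],[0,0,0,0,0,3.5,3],[0,0,0,0,0,4,3],[0,0,0,0,0,0,3],[0,0,0,0,0,0,3],[0,0,0,0,0,0,3]]]'
python3 - <<'E'
from h import *
o=monitor.get_obs(); M=R.from_quat(o['tcp_rot']).as_matrix(); print(o['tcp_pos'],np.degrees(2*np.arctan2(-o['tcp_rot'][0],o['tcp_rot'][1])), M.T@(np.array([.5258,-.0448,.062])-o['tcp_pos'])*100)
E
```

```text
time: 13.35
tcp_pos: [0.5398, -0.0836, 0.1877]
tcp_rot: [0.102, 0.995, -0.0, -0.002]
contact_force: [0.8, -0.3, -1.1]
finger_gap: 0.0476
time: 13.95
tcp_pos: [0.529, -0.0457, 0.1154]
tcp_rot: [0.102, 0.995, -0.0, 0.0]
contact_force: [0.3, -0.6, -0.6]
finger_gap: 0.0475
[ 0.529  -0.0457  0.1154] -11.738674579438594 [0.3401 0.023  5.3347]
```

```bash
python3 -m crank '[[[0,0,0,0.3,0,2.4,3],[0,0,0,0,0,1.5,3],[0,0,0,0,0,1.0,3],[0,0,0,0,0,0.5,3],[0,0,0,0,0,0,3],[0,0,0,0,0,0,3]]]';  python3 -m crank '[[[0,0,0,0,0,0,5.5],[0,0,0,0,0,0,6.0],[0,0,0,0,0,0,6.5],[0,0,0,0,0,0,6.5],[0,0,0,0,0,0,6.5]]]'; python3 -m crank '[[[0,0,0,0,0,-2,6.5],[0,0,0,0,0,-4,6.5],[0,0,0,0,0,-4,6.5],[0,0,0,0,0,-4,8.5],[0,0,0,0,0,-4,8.5],[0,0,0,0,0,0,8.5]]]'
```

```text
time: 14.55
tcp_pos: [0.5261, -0.0448, 0.061]
tcp_rot: [0.102, 0.995, 0.0, 0.001]
contact_force: [0.0, 0.7, -0.7]
finger_gap: 0.0478
time: 15.05
tcp_pos: [0.5255, -0.0446, 0.0603]
tcp_rot: [0.102, 0.995, -0.0, 0.0]
contact_force: [-0.0, 0.3, 0.0]
finger_gap: 0.0653
time: 15.65
tcp_pos: [0.5279, -0.0449, 0.2454]
tcp_rot: [0.102, 0.995, 0.0, 0.004]
contact_force: [0.2, -0.5, 0.1]
finger_gap: 0.0851
```

```bash
python3 -m crank '[[[0,0,4.3,0,0,0,8.5],[0,0,0,-1.1,-4.8,0,8.5],[0,0,0,-1.1,-4.8,0,8.5],[0,0,0,-1.1,-4.8,0,8.5],[0,0,0,-1.1,-4.8,0,8.5],[0,0,0,-1.1,-4.8,0,8.5],[0,0,0,-1.1,-4.8,0,8.5],[0,0,0,-1.1,-4.8,0,8.5]]]';  python3 -m crank '[[[0,0,0,0,-0.2,4,8.5],[0,0,0,0,0,4,8.5],[0,0,0,0,0,2.5,8.5],[0,0,0,0,0,0,8.5],[0,0,0,0,0,0,8.5],[0,0,0,0,0,0,8.5]]]'
python3 - <<'E'
from h import *
o=monitor.get_obs(); im=eyes.get_image('wrist'); cv2.imwrite('pics/w6.png',im)
k=cam('wrist',o); print(o['tcp_pos'],proj([.509,-.391,.09],*k), proj(o['tcp_pos']*[1,1,0]+[0,0,.09],*k))
E
```

```text
time: 16.45
tcp_pos: [0.5064, -0.3906, 0.2396]
tcp_rot: [0.139, 0.99, 0.0, -0.0]
contact_force: [1.1, 0.4, -1.0]
finger_gap: 0.0848
time: 17.05
tcp_pos: [0.5072, -0.3913, 0.1369]
tcp_rot: [0.139, 0.99, -0.001, 0.001]
contact_force: [0.2, 0.1, 0.7]
finger_gap: 0.0846
[ 0.5072 -0.3913  0.1369] [[319.8864 289.3052]] [[318.2796 286.3781]]
```

View pics/w6.png

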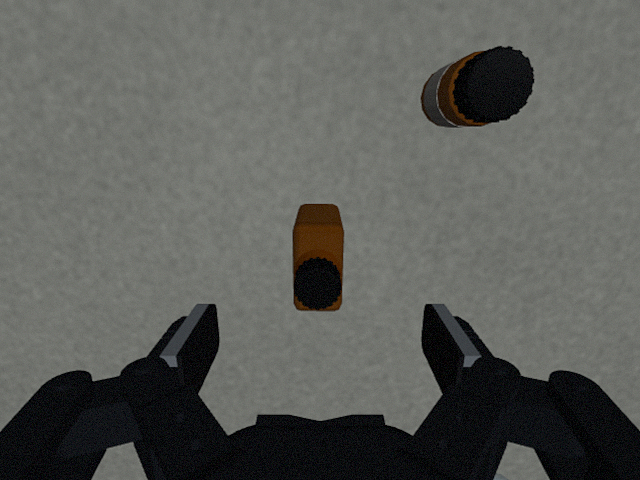

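Centred, with the cap at (318,284). Grasping now.

```bash
python3 -m crank '[[[0,0,0,0.1,0,3,8.5],[0,0,0,0,0,3,8.5],[0,0,0,0,0,1.8,8.5],[0,0,0,0,0,0.8,8.5],[0,0,0,0,0,0,8.5],[0,0,0,0,0,0,8.5]]]' 40;  python3 -m crank '[[[0,0,0,0,0,0,5],[0,0,0,0,0,0,4],[0,0,0,0,0,0,2],[0,0,0,0,0,0,2],[0,0,0,0,0,0,2],[0,0,0,0,0,0,2],[0,0,0,0,0,0,2],[0,0,0,0,0,0,2]]]' 40;  python3 -m crank '[[[0,0,0,0,0,-2,2],[0,0,0,0,0,-4,2],[0,0,0,0,0,-4,2],[0,0,0,0,0,-4,2],[0,0,0,0,0,0,2],[0,0,0,0,0,0,2]]]'
```

```text
time: 17.7
tcp_pos: [0.5062, -0.391, 0.0507]
tcp_rot: [0.139, 0.99, -0.001, 0.001]
contact_force: [0.8, 0.7, 0.5]
finger_gap: 0.0849
time: 18.5
tcp_pos: [0.5056, -0.3907, 0.0497]
tcp_rot: [0.139, 0.99, -0.0, 0.0]
contact_force: [-0.4, 0.9, 5.7]
finger_gap: 0.0295
time: 19.1
tcp_pos: [0.5056, -0.3905, 0.1898]
tcp_rot: [0.139, 0.99, -0.0, 0.001]
contact_force: [0.1, 1.1, -1.8]
finger_gap: 0.0294
```

```bash
python3 -m crank '[[[0,0,-4.4,0,0,0,2],[0,0,0,-0.5,4.8,0,2],[0,0,0,-0.5,4.8,0,2],[0,0,0,-0.5,4.8,0,2],[0,0,0,-0.5,4.8,0,2],[0,0,0,-0.5,4.8,0,2],[0,0,0,-0.5,4.8,0,2],[0,0,0,-0.5,4.8,0,2]]]';  python3 -m crank '[[[0,0,0,-0.5,4.8,0,2],[0,0,0,-0.5,4.8,0,2],[0,0,0,-0.1,0.6,0,2],[0,0,0,0,0,3.5,2],[0,0,0,0,0,3.5,2],[0,0,0,0,0,0,2],[0,0,0,0,0,0,2],[0,0,0,0,0,0,2]]]'
python3 - <<'E'
from h import *
o=monitor.get_obs(); M=R.from_quat(o['tcp_rot']).as_matrix(); print(o['tcp_pos'],np.degrees(2*np.arctan2(-o['tcp_rot'][0],o['tcp_rot'][1])), M.T@(np.array([.6392,.0298,.0605])-o['tcp_pos'])*100)
E
```

```text
time: 19.9
tcp_pos: [0.6066, -0.0662, 0.1874]
tcp_rot: [0.101, 0.995, -0.0, -0.002]
contact_force: [0.7, 0.3, 0.3]
finger_gap: 0.0297
time: 20.7
tcp_pos: [0.6392, 0.029, 0.1205]
tcp_rot: [0.101, 0.995, 0.0, 0.001]
contact_force: [0.2, -0.8, -1.1]
finger_gap: 0.0295
[0.6392 0.029  0.1205] -11.615744352262597 [0.0274 0.0724 5.9956]
```

```bash
python3 -m crank '[[[0,0,0,0,0,2.5,2],[0,0,0,0,0,2,2],[0,0,0,0,0,1.0,2],[0,0,0,0,0,0.5,2],[0,0,0,0,0,0,2],[0,0,0,0,0,0,2]]]';  python3 -m crank '[[[0,0,0,0,0,0,3.5],[0,0,0,0,0,0,4.0],[0,0,0,0,0,0,4.5],[0,0,0,0,0,0,5],[0,0,0,0,0,0,5]]]'; python3 -m crank '[[[0,0,0,0,0,-2,5],[0,0,0,0,0,-4,5],[0,0,0,0,0,-4,5],[0,0,0,0,0,-4,8.5],[0,0,0,0,0,-4,8.5],[0,0,0,0,0,0,8.5]]]'
```

```text
time: 21.3
tcp_pos: [0.6393, 0.0293, 0.0604]
tcp_rot: [0.101, 0.995, 0.0, 0.001]
contact_force: [0.3, 0.5, -0.4]
finger_gap: 0.0294
time: 21.8
tcp_pos: [0.6385, 0.0294, 0.0593]
tcp_rot: [0.101, 0.995, 0.0, 0.0]
contact_force: [1.0, -0.4, -0.5]
finger_gap: 0.0502
time: 22.4
tcp_pos: [0.6411, 0.0292, 0.2453]
tcp_rot: [0.101, 0.995, 0.001, 0.005]
contact_force: [0.6, -0.1, -0.6]
finger_gap: 0.085
```

```bash
python3 -m crank '[[[0,0,0,1.7,-4.3,0,8.5],[0,0,0,1.7,-4.3,0,8.5],[0,0,0,1.7,-4.3,0,8.5],[0,0,0,1.7,-4.3,0,8.5],[0,0,0,1.7,-4.3,0,8.5],[0,0,0,1.7,-4.3,0,8.5],[0,0,0,1.7,-4.3,0,8.5],[0,0,0,1.7,-4.3,0,8.5]]]';  python3 -m crank '[[[0,0,0,0,0,4,8.5],[0,0,0,0,0,4,8.5],[0,0,0,0,0,2,8.5],[0,0,0,0,0,0,8.5],[0,0,0,0,0,0,8.5],[0,0,0,0,0,0,8.5]]]'
python3 - <<'E'
from h import *
o=monitor.get_obs(); im=eyes.get_image('wrist'); cv2.imwrite('pics/w7.png',im)
k=cam('wrist',o); print(o['tcp_pos'], proj(o['tcp_pos']*[1,1,0]+[0,0,.074],*k))
M=R.from_quat(o['tcp_rot']).as_matrix()
m=(im[150:330,230:420].max(2)<35).astype(np.uint8); c=max(cv2.findContours(m,0,2)[0],key=cv2.contourArea); (a,b),ax,_=cv2.fitEllipse(c); print(a+230,b+150,ax)
p=unproj((a+230,b+150),.074,*k)[0]; print(p,M.T@(p-o['tcp_pos'])*100)
E
```

```text
time: 23.2
tcp_pos: [0.4349, -0.2816, 0.2392]
tcp_rot: [0.101, 0.995, -0.0, 0.0]
contact_force: [0.2, -0.5, -0.2]
finger_gap: 0.085
time: 23.8
tcp_pos: [0.4369, -0.2807, 0.1405]
tcp_rot: [0.101, 0.995, -0.0, 0.001]
contact_force: [1.2, -0.1, 0.4]
finger_gap: 0.0846
[ 0.4369 -0.2807  0.1405] [[318.328  271.6032]]
318.1414260864258 265.7320861816406 (57.314430236816406, 59.67354965209961)
[ 0.4334 -0.2801  0.074 ] [ 0.3727 -0.0059  6.6534]
```

View pics/w7.png

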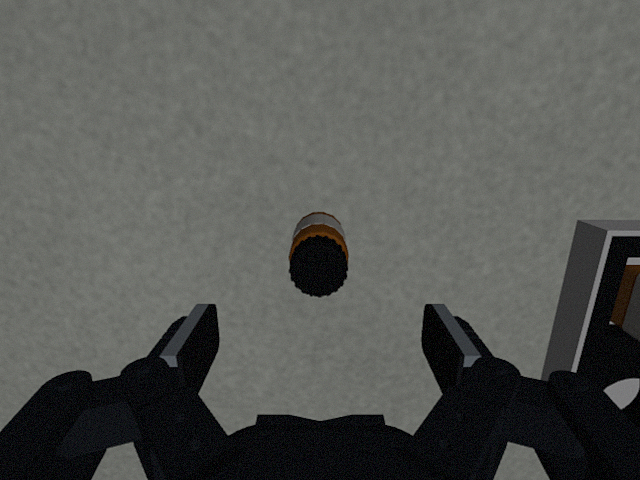

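The pot's cap is centred in y at (318,266) and needs 0.37 cm along tool x.

```bash
python3 -m crank '[[[0,0,0,0.35,0,3,8.5],[0,0,0,0,0,3,8.5],[0,0,0,0,0,2.5,8.5],[0,0,0,0,0,1,8.5],[0,0,0,0,0,0,8.5],[0,0,0,0,0,0,8.5]]]' 40;  python3 -m crank '[[[0,0,0,0,0,0,5],[0,0,0,0,0,0,4],[0,0,0,0,0,0,2.5],[0,0,0,0,0,0,2.5],[0,0,0,0,0,0,2.5],[0,0,0,0,0,0,2.5],[0,0,0,0,0,0,2.5],[0,0,0,0,0,0,2.5]]]' 40;  python3 -m crank '[[[0,0,0,0,0,-2,2.5],[0,0,0,0,0,-4,2.5],[0,0,0,0,0,-4,2.5],[0,0,0,0,0,-4,2.5],[0,0,0,0,0,-1,2.5],[0,0,0,0,0,0,2.5],[0,0,0,0,0,0,2.5]]]'
```

```text
time: 24.45
tcp_pos: [0.4334, -0.28, 0.0454]
tcp_rot: [0.101, 0.995, -0.0, 0.001]
contact_force: [0.9, -0.2, 0.6]
finger_gap: 0.0848
time: 25.25
tcp_pos: [0.4331, -0.2798, 0.045]
tcp_rot: [0.101, 0.995, -0.0, 0.001]
contact_force: [-0.5, 1.1, 7.1]
finger_gap: 0.0367
time: 25.95
tcp_pos: [0.4323, -0.2792, 0.1934]
tcp_rot: [0.101, 0.995, 0.0, -0.001]
contact_force: [-0.5, 0.0, -1.9]
finger_gap: 0.037
```

```bash
python3 -m crank '[[[0,0,0,-2.35,4.13,0,2.5],[0,0,0,-2.35,4.13,0,2.5],[0,0,0,-2.35,4.13,0,2.5],[0,0,0,-2.35,4.13,0,2.5],[0,0,0,-2.35,4.13,0,2.5],[0,0,0,-2.35,4.13,0,2.5],[0,0,0,0,0,0,2.5],[0,0,0,0,0,3.5,2.5]]]';  python3 -m crank '[[[0,0,0,0,0,3.5,2.5],[0,0,0,0,0,0,2.5],[0,0,0,0,0,0,2.5],[0,0,0,0,0,0,2.5]]]'
python3 - <<'E'
from h import *
o=monitor.get_obs(); M=R.from_quat(o['tcp_rot']).as_matrix(); print(o['tcp_pos'],np.degrees(2*np.arctan2(-o['tcp_rot'][0],o['tcp_rot'][1])), M.T@(np.array([.6198,-.0642,.0555])-o['tcp_pos'])*100)
E
```

```text
time: 26.75
tcp_pos: [0.6232, -0.0636, 0.1599]
tcp_rot: [0.099, 0.995, 0.0, 0.002]
contact_force: [0.3, -1.7, -0.6]
finger_gap: 0.0368
time: 27.15
tcp_pos: [0.6213, -0.0656, 0.1253]
tcp_rot: [0.101, 0.995, -0.0, 0.001]
contact_force: [0.9, 0.0, 0.2]
finger_gap: 0.037
[ 0.6213 -0.0656  0.1253] -11.615043533118765 [0.1802 0.1055 6.9821]
```

```bash
python3 -m crank '[[[0,0,0,0.2,0.1,3,2.5],[0,0,0,0,0,2.5,2.5],[0,0,0,0,0,1.0,2.5],[0,0,0,0,0,0.5,2.5],[0,0,0,0,0,0,2.5],[0,0,0,0,0,0,2.5]]]';  python3 -m crank '[[[0,0,0,0,0,0,4],[0,0,0,0,0,0,4.5],[0,0,0,0,0,0,5],[0,0,0,0,0,0,5.5],[0,0,0,0,0,0,5.5]]]'; python3 -m crank '[[[0,0,0,0,0,-2,5.5],[0,0,0,0,0,-4,5.5],[0,0,0,0,0,-4,5.5],[0,0,0,0,0,-4,5.5],[0,0,0,0,0,-4,8.5],[0,0,0,-4,0,-3,8.5],[0,0,0,-3,2,0,8.5],[0,0,0,-1,2,0,8.5]]]';python3 -m crank '[[[0,0,0,0,0,0,8.5],[0,0,0,0,0,0,8.5],[0,0,0,0,0,0,8.5]]]'
python3 - <<'E'
from h import *
o=monitor.get_obs(); im=eyes.get_image('wrist'); cv2.imwrite('pics/w8.png',im); cv2.imwrite('pics/side8.png',eyes.get_image('side'))
k=cam('wrist',o)
for n,x,y,h in (('jar',.5451,.0492,.072),('sq',.5258,-.0448,.096),('pot',.6198,-.0642,.074),('flat',.6392,.0298,.09)): print(n,proj([x,y,.01+h],*k))
E
```

```text
time: 27.75
tcp_pos: [0.6199, -0.064, 0.0557]
tcp_rot: [0.101, 0.995, 0.0, 0.001]
contact_force: [0.4, 0.9, -0.5]
finger_gap: 0.0369
time: 28.25
tcp_pos: [0.6189, -0.0638, 0.0543]
tcp_rot: [0.101, 0.995, -0.0, -0.0]
contact_force: [0.2, 0.5, 0.1]
finger_gap: 0.0551
time: 29.05
tcp_pos: [0.7077, -0.0415, 0.2653]
tcp_rot: [0.102, 0.995, -0.0, 0.002]
contact_force: [-0.3, 0.6, -0.8]
finger_gap: 0.0852
time: 29.35
tcp_pos: [0.7047, -0.0417, 0.2642]
tcp_rot: [0.101, 0.995, -0.0, -0.0]
contact_force: [-0.0, -0.3, -0.1]
finger_gap: 0.0849
jar [[396.4292  -9.1352]]
sq [[260.5573 -22.462 ]]
pot [[270.8056 127.9613]]
flat [[393.0188 128.0122]]
```

View pics/w8.png

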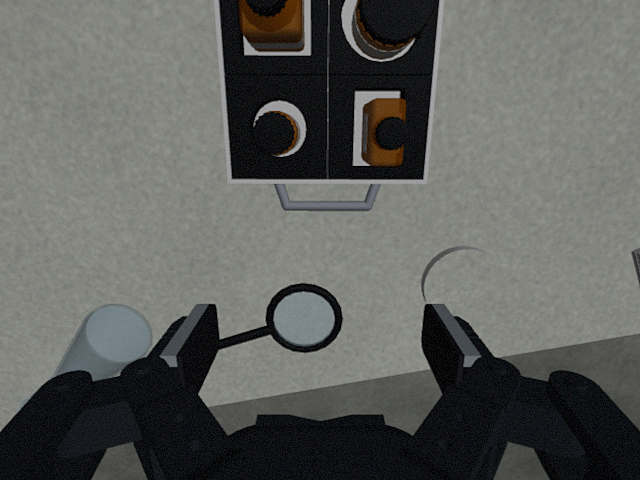

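View pics/side8.png

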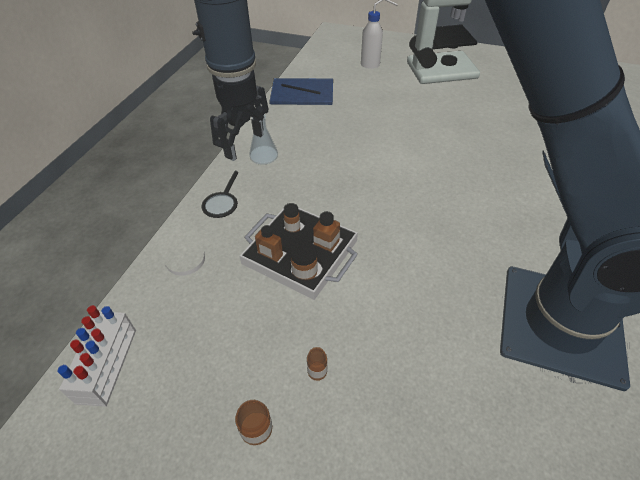

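The wrist view shows the pot cap at (272,133) and the flat bottle's cap at (390,133), each about 5 px from prediction. The square bottle and jar stand in their own wells at the top edge. The side view shows all four upright in the carrier, with the open jar at (253,416) and the open pot at (317,354), as at the start. Handing in.

```bash
python3 -c "
from workcell import order; print(order.job_done())"
```

```text
the job is handed in; nothing more can be done
None
```

I packed all four capped containers (wide jar, square bottle, flat bottle and small pot), each standing upright in its own cut-out, and handed the job in at about 29.5 s. The hand-in returned no verdict.

- **Placing:** I released each container within about 2 mm of the cut-out centre I had measured, with its foot within about 3 mm of the floor by the arm's pose.
- **Last pictures:** The wrist and side views show all four upright in the right wells, though the wrist view cut off part of the jar and square bottle. The pot and flat bottle caps appeared within about 5 px (3–4 mm) of where they should be. The arm was clear of everything.
- **Open jar and pot:** Both were still at the same side-camera pixels as at the start.
- **Disagreements:** The top camera read y about 6 mm (up to 12 mm) lower than the wrist and side cameras, so I relied on the wrist camera. The wrist camera also has a small offset of about 4 mm along x. The first jar grasp was too high, so I opened the gripper and took it again 1 cm lower.

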